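Fit the stirring paddle on the food processor's drive

ROBOT

A 6-joint arm with a two-finger parallel gripper is mounted at the origin on a cart in front of the work surface, level with it; the furniture and walls round the work are solid. World frame = base frame: x ahead of the robot, y to its left, z up, the work surface at z = 0. Lengths are in m, angles in rad, forces in N, time in s.
With the tool pointing down it reaches from about 0.325 to 0.85 m from the base axis. Payload 4.4 kg.
Tool frame: the origin (TCP) lies at the very end of the fingers, on their centre line; the grasp point (between the pads) lies grip_point_offset behind it (grip_point_offset is the distance from the TCP to the grasp point, in m); z points along the fingers, y is the line along which they close (so a half turn about z gives the same grasp; the last joint's range is limited). The gripper opens to 94 mm and grips with 3 to 60 N. Pads are 16 mm wide; open, the fingers measure 119 mm over their backs; the gripper's body (75 mm by 177 mm) begins 78 mm behind the grasp point.
Start: joints at [1.149, 0.207, 1.542, -0, 1.393, -0.15], TCP at [0.154, 0.554, 0.205] pointing down, gripper open.
Joint ranges: [-2.73, 2.73], [-0.86, 2.22], [0.23, 2.46], [-1.11, 4.25], [0.08, 2.63], [-2.82, 2.82]. Speed limits (rad/s): [2.79, 2.79, 3.14, 3.14, 3.14, 3.14].

INTERFACE

Orientations are given as a unit quaternion [x, y, z, w].
In Python, from rig import get_obs, grab_frame, camera_model, hand_in, grip_point_offset gives the robot as it stands. The module is installed in compiled form; this text tells all that it offers.
- The arm moves only by the shell command python3 -m jog 'ROWS'. ROWS is JSON, a list of rows, each a list of 3 entries, a list of its own where there are three numbers: the turn, a rotation vector about the tool's x, y, z in degrees, then the shift along the tool's x, y, z in m, then the opening, from 0 (shut) to 1 (fully open). In form: [[[wx, wy, wz], [x, y, z], fingers], ...]. A call has 1 to 12 rows; each row shifts and turns the commanded pose from where the row before left it, along the tool's axes as they then stand; what a row does not reach is not made up. A row lasts 1/10 s, in which the tool goes at most 50 mm and 8.59 degrees, less where a joint would pass 70% of its speed; a pose out of reach is approached as far as the arm can. A call with a gripper value outside its range is refused whole. The fingers move at their own pace and stop on an object; the grip force is fixed at half the most. Time passes only in rows, so rows that do not move let the fingers close. It gives the time, the measured TCP pose, the force, the opening and the grip force at its end, in the units of the state.
- get_obs(): the state, without advancing time (a new reading comes with each control period).
- grab_frame(name): name is "scene" or "top"; returns the picture (420x560x3 uint8, red, green, blue); there is no depth.
- camera_model(name): a dict with "fx", "fy", "cx", "cy" (pixels), "D" ([k1, k2, p1, p2, k3] as OpenCV has them; the pictures are not rectified), "origin" and "rotation" of the camera in the world. Camera axes: x right, y up, looking along -z (the intrinsics and any distortion apply to the point x, -y, -z); pixel columns grow to the right and rows downward; lengths in m; the calibration is good to about 2 mm. A picture is of the moment at which its call begins. camera_model takes no time and is no camera call.
- hand_in(): hands the job in; it is judged then, once.
The state is a dict: "time_s": time; "qpos": joint angles; "joint_vel": joint speeds; "tau": joint torques, N m; "tool_pos": TCP position; "ee_rot": TCP orientation; "ft_force": force on the tool from outside, world axes, zero at the start; "ft_torque": the same for the moment, N m; "width": opening from 0.0 (shut) to 1.0 (fully open); "grip_force": force on a finger pad.
Only numpy, scipy, OpenCV 4.12 (cv2) and the standard library are available. Lean on these libraries where they do the work, as an engineer would, in place of code of your own. Each camera call takes 0.05 s, during which the arm holds its last target. There are 200 camera calls.

TASK

Pick up the stirring paddle and set it into the round collar on top of the food processor, over the drive shaft. Feel for the fit: turn it with a gentle push until its slot lines up with the flats of the shaft, let it go down fully home, upright, and let go. Do not force it down, do not drop it in from above, and leave the jar, the shaker and the mill where they are.

Things in the scene. Friction and masses are not known exactly. Their poses are not given: they have to be found in the camera images.
- paddle: stirring paddle, white plastic, two grey blades, 0.2 kg, 90 mm high, starts standing on the worktop. Origin: centre of its underside, z up its axis. Round skirt 44 mm in diameter from 0 to 34 mm height (lower edge chamfered 2 mm), neck 30 mm in diameter above, grip bar on top. Thin blades reach out along +x and -x to 55 mm from the axis, between 37 and 53 mm height
- paddle_grip (a point): centre of the paddle's grip bar, 74 mm above its underside, axes as the paddle's: the place to grasp. The bar is 44 mm long along x, 22 mm wide along y and spans 58 to 90 mm height
- paddle_slot (a point): middle of the slot's mouth in the paddle's underside (same point as its origin). The slot is 16 mm wide along y, 35 mm long along x, 23 mm deep, the same either way round: it fits the shaft in two positions half a turn apart
- processor: motor base of a compact food processor, white, fixed to the worktop, 146 x 156 mm; a grey disc on top, 128 mm in diameter, surface at 50 mm height. In its middle a white collar, 60 mm outside and 48 mm inside diameter, 32 mm high, rim at 82 mm. Origin: centre of its underside, z up; the speed knob is on the -x side
- drive_seat (a point): centre of the floor inside the collar, 50 mm above the worktop, z up: the paddle's origin comes here when fully home. When slot and shaft are not lined up within about 4 degrees, the paddle stands on the shaft, its origin 20 mm above this point; lined up, it goes down these 20 mm with a push of a few newtons
- shaft_top (a point): centre of the top of the steel drive shaft inside the collar, 12 mm below the rim. The shaft is 20 mm high, 27 mm in diameter, with two flats 14 mm apart. It stops at any angle, which is not measured (this point's axes are the base's and do not show it), and it turns only stiffly (0.35 N m)
- sugar_jar: glass sugar jar with grey-white lid, 61 mm in diameter, 85 mm high, bystander; origin at the centre of its underside
- salt_shaker: glass salt shaker with a grey cap, 44 mm in diameter, 90 mm high, bystander; origin at the centre of its underside
- pepper_mill: dark wooden pepper mill, 59 mm in diameter, 192 mm high, bystander; origin at the centre of its underside
Things that resemble listed ones, but are neither listed nor needed, are in the scene too. Leave any black look-alike of the paddle alone.

How it is judged:
On the way, in this order (a step that is already met when the one before it is completed fails the run):
1. the paddle is lifted clear of the worktop (height (world z) of paddle above 0.03 m), for 0.2 s.
2. the paddle's skirt is inside the collar (horizontal distance between paddle and drive_seat below 0.004 m and z of paddle in the frame of drive_seat below 0.029 m), for 0.1 s.
At the end, for the whole second after the job is handed in: The paddle sits fully home on the drive: its origin within 3 mm of the collar's floor in height and 4 mm sideways, upright within 4 degrees, at rest and released (z of paddle in the frame of drive_seat below 0.003 m and horizontal distance between paddle and drive_seat below 0.004 m and angle between paddle's own z axis and vertical below 0.07 rad and linear speed of paddle below 0.02 m/s); the robot touches nothing.
It fails at once if the paddle is pressed or knocked against the food processor with more than 60 N (contact force between paddle and processor above 60 N).
It fails at once if the paddle is let go over the food processor before it stands in the collar (horizontal distance between paddle and drive_seat below 0.08 m and z of paddle in the frame of drive_seat above 0.034 m and contact force between paddle and the fingers below 0.05 N).
It fails at once if the jar, the shaker or the mill is moved by more than 20 mm (distance of any of sugar_jar, salt_shaker, pepper_mill from where it was at the start of the episode above 0.02 m).
It also fails if it takes over 72 s, if anything falls off the work surface, if the arm or the gripper's body presses on something with over 40 N, if the wrist force passes 120 N, or if a joint passes its speed limit or range.

## Working session

There is one attempt and no reset: what is moved stays moved. The work goes in short steps, Python scripts to look and compute and a shell command to move; the robot and the scene stay as the last step left them, time stands still between calls to the robot, and variables do not carry over. Pictures are saved under pics/ and viewed, at most 10 in all, crops included, and the job is handed in when it is done.

```bash
mkdir -p pics
cat > h.py <<'E'
import numpy as np, cv2
from rig import *
def ray(name,uv):
    c=camera_model(name); K=np.array([[c["fx"],0,c["cx"]],[0,c["fy"],c["cy"]],[0,0,1]],float)
    p=cv2.undistortPoints(np.array(uv,float).reshape(-1,1,2),K,np.array(c["D"],float)).reshape(-1,2)
    d=np.c_[p[:,0],-p[:,1],-np.ones(len(p))]@np.array(c["rotation"]).T
    return np.array(c["origin"]),d
def plane(name,uv,z):
    o,d=ray(name,uv); return o+d*((z-o[2])/d[:,2])[:,None]
def save(name,fn):
    f=grab_frame(name); cv2.imwrite('pics/'+fn,f[:,:,::-1]); return f
E
python3 - <<'E'
from h import *
a=save("top","t0.png");b=save("scene","s0.png")
for n in("top","scene"):
    c=camera_model(n);print(n,c)
o=get_obs();print(o["tool_pos"],o["ee_rot"],o["width"],grip_point_offset)
E
```

```text
top {'fx': 398.5124990242525, 'fy': 398.5124990242525, 'cx': 280.9246797103905, 'cy': 211.83056613624862, 'D': array([-0.10579389,  0.        ,  0.        ,  0.        ,  0.        ]), 'origin': array([0.40617553, 0.02049517, 0.91280444]), 'rotation': array([ 0.07497264, -0.07172056, -0.69688031,  0.70964294])}
scene {'fx': 435.03627211982547, 'fy': 435.03627211982547, 'cx': 278.20201728884007, 'cy': 217.89418453749124, 'D': array([-0.0541763,  0.       ,  0.       ,  0.       ,  0.       ]), 'origin': array([-0.00538343, -0.46996246,  0.57750918]), 'rotation': array([ 0.42969001, -0.19225267, -0.36968027,  0.80108795])}
[0.15352438 0.5533847  0.20443694] [ 1.34998059e-01  9.90845365e-01 -9.52665701e-04 -2.81862659e-04] 1.0005379896943363 0.0188
```

View pics/t0.png

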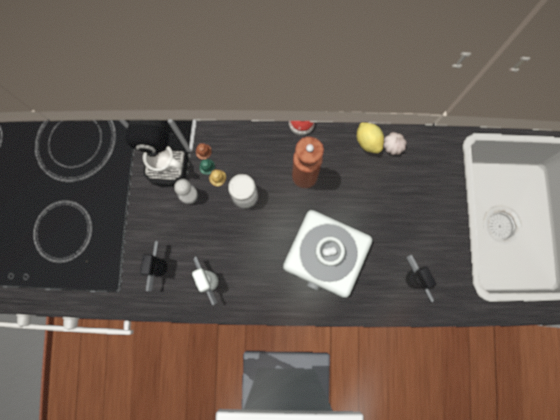

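View pics/s0.png

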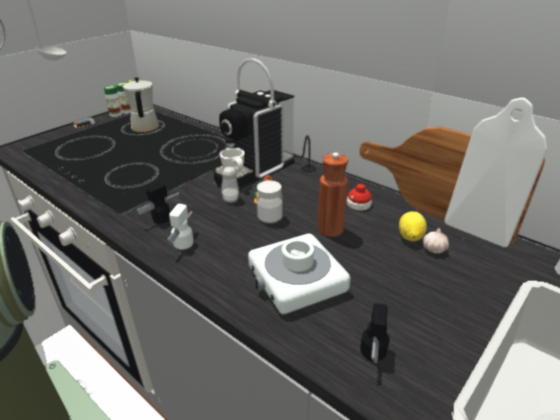

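The white paddle is at top (205,280) and scene (181,228). The collar is at top (331,251), with the shaft visible in it. The black look-alikes are at (152,266) and (422,278).

```bash
sed -i 's/@np.array(c\["rotation"\]).T/@Rotation.from_quat(c["rotation"]).as_matrix().T/; 1a from scipy.spatial.transform import Rotation' h.py
python3 - <<'E'
from h import *
t=cv2.imread('pics/t0.png');s=cv2.imread('pics/s0.png')
a=cv2.resize(t[245:315,165:245],(400,350),interpolation=cv2.INTER_CUBIC)
b=cv2.resize(t[220:280,300:362],(400,387),interpolation=cv2.INTER_CUBIC)[:350]
c=cv2.resize(s[195:257,150:212],(350,350)[::1],interpolation=cv2.INTER_CUBIC)[:240]
d=cv2.resize(s[225:285,265:335],(400,240),interpolation=cv2.INTER_CUBIC)
im=np.zeros((590,800,3),np.uint8);im[:350,:400]=a;im[:350,400:]=b;im[350:,:350]=c;im[350:,400:]=d
cv2.imwrite('pics/z0.png',im)
print(plane("top",[[205,280]],.08),plane("top",[[331,251]],.082))
print(plane("top",[[243,192]],.085),plane("top",[[185,190]],.09),plane("top",[[309,148]],.19),plane("top",[[152,266]],.08))
E
```

```text
[[0.43428924 0.18095237 0.08      ]] [[ 0.49946173 -0.08032612  0.082     ]]
[[0.62278166 0.10822687 0.085     ]] [[0.62392928 0.23304832 0.09      ]] [[ 0.68505395 -0.02645406  0.19      ]] [[0.46036285 0.29523758 0.08      ]]
```

View pics/z0.png

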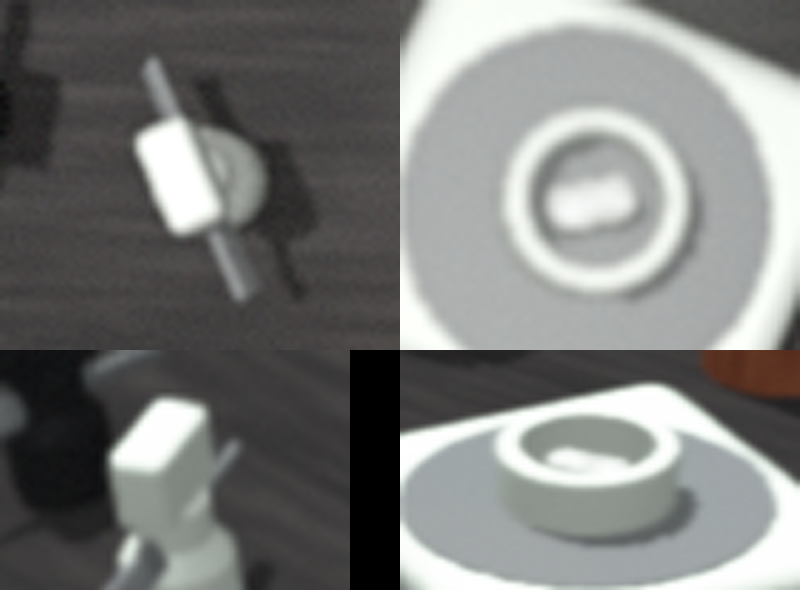

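The zoom shows the bar's top face centred near top (201,280.6). The blade tips are at about (195,257) and (213.6,304.6). The shaft's long axis tilts roughly 15° in the image, and the collar rim is centred near (330,251). Next I measure these with masks.

Run:
```python
from h import *
t=cv2.imread('pics/t0.png');g=cv2.cvtColor(t,cv2.COLOR_BGR2GRAY)
# bar top
def blob(roi,thr):
    x0,y0,x1,y1=roi
    m=(cv2.resize(g[y0:y1,x0:x1],None,fx=8,fy=8,interpolation=cv2.INTER_CUBIC)>thr).astype(np.uint8)
    cs,_=cv2.findContours(m,cv2.RETR_CCOMP,cv2.CHAIN_APPROX_NONE)
    return [((c[:,0,:]+.5)/8-.5+[x0,y0]) for c in sorted(cs,key=cv2.contourArea)[::-1]]
c=blob((185,262,225,300),185)[0]
w=plane("top",c,.09)[:,:2].astype(np.float32)
print("bar",cv2.minAreaRect(w*1000))
b=plane("top",[[195,257],[213.6,304.6]],.045);e=b[0]-b[1]
print("blade mid",b.mean(0),"len",np.linalg.norm(e),"ang",np.degrees(np.arctan2(e[1],e[0])))
for thr in(195,):
  for q in blob((310,230,352,274),thr)[:3]:
    if len(q)<30: continue
    for z in(.082,.070):
      w=(plane("top",q,z)[:,:2]*1000).astype(np.float32)
      print(z,"ell",cv2.fitEllipse(w),"rect",cv2.minAreaRect(w))
      
# disc: grey levels around
print(g[251,310:352],g[230:274,331])
```

```text
bar ((434.416748046875, 189.30975341796875), (44.5015869140625, 22.695716857910156), 25.98029899597168)
blade mid [0.43420716 0.18945995 0.045     ] len 0.11100518977408093 ang 24.369210147566147
0.082 ell ((500.8980712890625, -77.5227279663086), (59.555789947509766, 59.84990692138672), 59.90239715576172) rect ((500.7971496582031, -77.5072021484375), (59.959388732910156, 59.593040466308594), 0.13684740662574768)
0.07 ell ((502.2662353515625, -78.93848419189453), (60.4160041809082, 60.71437072753906), 59.90221405029297) rect ((502.163818359375, -78.9227294921875), (60.82540512084961, 60.45375442504883), 0.13651226460933685)
0.082 ell ((501.0156555175781, -77.79317474365234), (44.32473373413086, 44.6662712097168), 41.84015655517578) rect ((501.1036682128906, -77.86131286621094), (44.37865447998047, 44.67240524291992), 0.8572916984558105)
0.07 ell ((502.385498046875, -79.21283721923828), (44.96495056152344, 45.311424255371094), 41.84054183959961) rect ((502.47479248046875, -79.2819595336914), (45.01966094970703, 45.3176383972168), 0.8570902943611145)
0.082 ell ((499.8299255371094, -76.64766693115234), (15.218971252441406, 29.913087844848633), 13.743041038513184) rect ((499.79888916015625, -76.62091827392578), (14.76688003540039, 27.660419464111328), 15.537230491638184)
0.07 ell ((501.1826477050781, -78.05078125), (15.43879222869873, 30.345151901245117), 13.743038177490234) rect ((501.1512756347656, -78.02363586425781), (14.980173110961914, 28.0599365234375), 15.537096977233887)
[174 175 174 174 169 183 219 245 244 212 158 129 162 208 233 241 246 246
 244 244 242 242 242 243 240 225 188 155 161 166 183 218 239 232 190 136
 133 157 167 168 168 167] [169 168 170 170 168 167 189 224 240 225 186 151 153 165 170 171 173 193
 219 238 243 242 235 220 187 155 163 172 172 172 176 206 238 246 223 183
 167 172 172 173 174 174 174 172]
```

Paddle is at (0.434, 0.189) with its x axis at 25°. The seat is at (0.501, -0.078) and the shaft's long axis is at about 105° (or -75°). I turn the tool first, then go over the paddle.

```bash
cat > go.py <<'E'
import sys
from h import *
# args: x y z(TCP) yaw of tool y in deg -> remaining moves in tool axes
x,y,z,yaw=map(float,sys.argv[1:5]);o=get_obs();R=Rotation.from_quat(o["ee_rot"]);M=R.as_matrix()
print("t",round(o["time_s"],2),"tcp",np.round(o["tool_pos"],4),"yaw",np.degrees(np.arctan2(M[1,1],M[0,1])).round(2),"tilt",np.degrees(np.arccos(-M[2,2])).round(2),"q6",round(o["qpos"][5],2),"F",np.round(o["ft_force"],1),"Tq",np.round(o["ft_torque"],2),"w",round(o["width"],3),"grip",round(o["grip_force"],1))
a=np.radians(yaw);Y=np.array([np.cos(a),np.sin(a),0]);Z=np.array([0,0,-1.]);T=np.c_[np.cross(Y,Z),Y,Z]
print("turn",np.degrees((R.inv()*Rotation.from_matrix(T)).as_rotvec()).round(2),"shift (in target axes)",(T.T@(np.array([x,y,z])-o["tool_pos"])).round(4))
E
python3 -m jog '[[[0,0,-8.1],[0,0,0],1],[[0,0,-8.1],[0,0,0],1],[[0,0,-8.1],[0,0,0],1],[[0,0,-8.1],[0,0,0],1],[[0,0,-8.1],[0,0,0],1],[[0,0,0],[0,0,0],1]]'
python3 go.py .4343 .1894 .15 115
```

```text
time_s: 0.7
tool_pos: [0.1536, 0.5536, 0.2048]
ee_rot: [-0.216, 0.976, -0.001, -0.0]
ft_force: [0.6, 1.2, 0.0]
width: 1.001
grip_force: 0.0
t 0.7 tcp [0.1536 0.5536 0.2048] yaw 114.97 tilt 0.07 q6 -0.86 F [0.6 1.2 0. ] Tq [ 0.08  0.03 -0.  ] w 1.001 grip 0.0
turn [-0.05 -0.05 -0.03] shift (in target axes) [-0.1004 -0.4487  0.0548]
```

```bash
python3 -m jog '[[[0,0,0],[-0.0084,-0.0374,0],1],[[0,0,0],[-0.0084,-0.0374,0],1],[[0,0,0],[-0.0084,-0.0374,0],1],[[0,0,0],[-0.0084,-0.0374,0],1],[[0,0,0],[-0.0084,-0.0374,0],1],[[0,0,0],[-0.0084,-0.0374,0],1],[[0,0,0],[-0.0084,-0.0374,0],1],[[0,0,0],[-0.0084,-0.0374,0.01],1],[[0,0,0],[-0.0084,-0.0374,0.01],1],[[0,0,0],[-0.0084,-0.0374,0.01],1],[[0,0,0],[-0.0084,-0.0374,0.01],1],[[0,0,0],[-0.0084,-0.0374,0.01],1]]' | tail -1
python3 go.py .4343 .1894 .055 115
```

```text
grip_force: 0.0
t 1.9 tcp [0.4354 0.1884 0.155 ] yaw 114.78 tilt 0.01 q6 -1.78 F [ 0.9 -0.  -0.2] Tq [ 0.01 -0.02 -0.04] w 1.001 grip 0.0
turn [ 0.01  0.01 -0.22] shift (in target axes) [0.0005 0.0013 0.1   ]
```

```bash
python3 -m jog '[[[0,0,0],[0,0,0.02],1],[[0,0,0],[0,0,0.02],1],[[0,0,0],[0,0,0.02],1],[[0,0,0],[0,0,0.02],1],[[0,0,0],[0,0,0.015],1],[[0,0,0],[0,0,0.005],1],[[0,0,0],[0,0,0],1]]' | tail -1
python3 go.py .4343 .1894 .055 115
python3 -m jog '[[[0,0,0],[0,0,0],0],[[0,0,0],[0,0,0],0],[[0,0,0],[0,0,0],0],[[0,0,0],[0,0,0],0],[[0,0,0],[0,0,0],0],[[0,0,0],[0,0,0],0],[[0,0,0],[0,0,0],0],[[0,0,0],[0,0,0],0]]' | tail -2
python3 go.py .4343 .1894 .155 115
```

```text
grip_force: 0.0
t 2.6 tcp [0.4339 0.1896 0.0547] yaw 114.89 tilt 0.12 q6 -1.78 F [-0.6 -0.4 -0.3] Tq [0.02 0.01 0.02] w 1.003 grip 0.0
turn [ 0.03 -0.12 -0.11] shift (in target axes) [-0.0002 -0.0004 -0.0003]
width: 0.353
grip_force: 0.0
t 3.4 tcp [0.4347 0.1898 0.0554] yaw 114.98 tilt 0.01 q6 -1.78 F [-0.2 -0.   0.3] Tq [ 0.05  0.02 -0.02] w 0.353 grip 0.0
turn [ 0.   -0.01 -0.02] shift (in target axes) [ 0.0005 -0.0002 -0.0996]
```

```bash
python3 -m jog '[[[0,0,0],[0,0,0],0],[[0,0,0],[0,0,0],0],[[0,0,0],[0,0,0],0],[[0,0,0],[0,0,0],0],[[0,0,0],[0,0,0],0],[[0,0,0],[0,0,0],0]]' | tail -2
python3 -m jog '[[[0,0,0],[0,0,-0.005],0],[[0,0,0],[0,0,-0.015],0],[[0,0,0],[0,0,-0.02],0],[[0,0,0],[0,0,-0.02],0],[[0,0,0],[0,0,-0.02],0],[[0,0,0],[0,0,-0.02],0],[[0,0,0],[0,0,-0.01],0],[[0,0,0],[0,0,0],0]]' | tail -2
python3 go.py .501 -.0778 .165 14.6; python3 -c "
from h import *
a=save('top','t1.png');b=save('scene','s1.png')
im=np.hstack([cv2.resize(a[230:330,140:260],(400,333)),cv2.resize(b[150:270,120:240],(333,333))]);cv2.imwrite('pics/z1.png',im[:,:,::-1])"
```

```text
width: 0.3
grip_force: 30.0
width: 0.298
grip_force: 30.0
t 4.8 tcp [0.4358 0.1899 0.1668] yaw 114.98 tilt 0.18 q6 -1.78 F [-0.  -0.4 -2.7] Tq [-0.03  0.03 -0.02] w 0.298 grip 30.0
turn [  0.12   0.17 100.38] shift (in target axes) [-0.2755 -0.0044  0.0018]
```

View pics/z1.png

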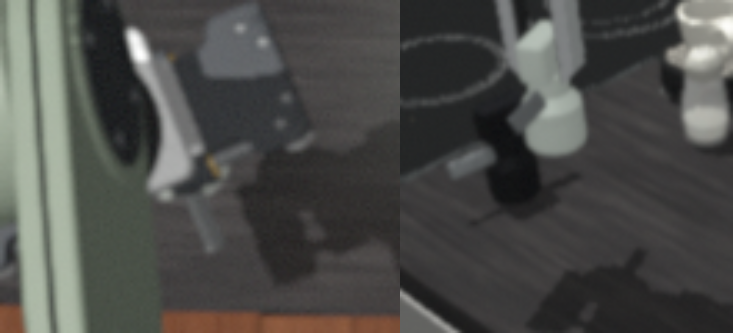

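The paddle hangs upright, with one blade tip at about top (204,304). But an opening of 0.298 (28 mm) suggests the tips caught the 30 mm neck and not the 22 mm bar. I set it down and regrasp a little higher.

```bash
python3 -m jog '[[[0,0,0],[0,0,0.02],0],[[0,0,0],[0,0,0.02],0],[[0,0,0],[0,0,0.02],0],[[0,0,0],[0,0,0.02],0],[[0,0,0],[0,0,0.015],0],[[0,0,0],[0,0,0.01],0],[[0,0,0],[0,0,0.004],0],[[0,0,0],[0,0,0.001],0],[[0,0,0],[0,0,0],0]]' | tail -2
python3 go.py .4343 .1894 .062 115
python3 -m jog '[[[0,0,0],[0,0,0],0.55],[[0,0,0],[0,0,0],0.55],[[0,0,0],[0,0,0],0.55],[[0,0,0],[0,0,-0.003],0.55],[[0,0,0],[0,0,-0.004],0.55],[[0,0,0],[0,0,0],0],[[0,0,0],[0,0,0],0],[[0,0,0],[0,0,0],0],[[0,0,0],[0,0,0],0],[[0,0,0],[0,0,0],0],[[0,0,0],[0,0,0],0]]' | tail -2
python3 go.py .4343 .1894 .155 115
```

```text
width: 0.298
grip_force: 30.0
t 5.8 tcp [0.4347 0.1901 0.0559] yaw 114.98 tilt 0.04 q6 -1.78 F [-2.7  0.7  0.5] Tq [0.19 0.56 0.  ] w 0.298 grip 30.0
turn [ 0.04 -0.02 -0.02] shift (in target axes) [ 0.0007 -0.0005 -0.0061]
width: 0.232
grip_force: 29.9
t 6.9 tcp [0.4346 0.1899 0.0623] yaw 114.98 tilt 0.01 q6 -1.78 F [ 0.   0.9 -0.5] Tq [0.12 0.02 0.04] w 0.232 grip 29.9
turn [ 0.01 -0.01 -0.02] shift (in target axes) [ 0.0005 -0.0003 -0.0927]
```

Opening is now 0.232 (22 mm), so the grip is on the bar. I lift, turn and carry.

```bash
python3 -m jog '[[[0,0,0],[0,0,-0.005],0],[[0,0,0],[0,0,-0.015],0],[[0,0,0],[0,0,-0.02],0],[[0,0,0],[0,0,-0.025],0],[[0,0,0],[0,0,-0.025],0],[[0,0,0],[0,0,-0.02],0],[[0,0,0],[0,0,-0.01],0],[[0,0,0],[0,0,0],0]]' | tail -2
python3 -m jog '[[[0,0,8],[0,0,0],0],[[0,0,8.4],[0,0,0],0],[[0,0,8.4],[0,0,0],0],[[0,0,8.4],[0,0,0],0],[[0,0,8.4],[0,0,0],0],[[0,0,8.4],[0,0,0],0],[[0,0,8.4],[0,0,0],0],[[0,0,8.4],[0,0,0],0],[[0,0,8.4],[0,0,0],0],[[0,0,8.4],[0,0,0],0],[[0,0,8.4],[0,0,0],0],[[0,0,8.4],[0,0,0],0]]' |tail -2
python3 go.py .501 -.0778 .175 14.6
```

```text
width: 0.232
grip_force: 29.9
width: 0.234
grip_force: 29.9
t 8.9 tcp [0.4333 0.1894 0.1804] yaw 14.23 tilt 0.23 q6 -0.02 F [-0.7 -0.4 -3.1] Tq [-0.06  0.05 -0.03] w 0.234 grip 29.9
turn [-0.23  0.   -0.37] shift (in target axes) [-0.2756 -0.0019  0.0054]
```

```bash
python3 -m jog '[[[0,0,-0.4],[-0.01,0,0],0],[[0,0,0],[-0.025,-0.0002,0],0],[[0,0,0],[-0.03,-0.0002,0],0],[[0,0,0],[-0.03,-0.0002,0],0],[[0,0,0],[-0.03,-0.0002,0],0],[[0,0,0],[-0.03,-0.0002,0],0],[[0,0,0],[-0.03,-0.0002,0],0],[[0,0,0],[-0.03,-0.0002,0],0],[[0,0,0],[-0.03,-0.0002,0],0],[[0,0,0],[-0.02,-0.0002,0],0],[[0,0,0],[-0.0106,-0.0001,0],0],[[0,0,0],[0,0,0],0]]' | tail -2
python3 go.py .501 -.0778 .175 14.6; python3 -c "
from h import *
a=save('top','t2.png');b=save('scene','s2.png')
im=np.hstack([cv2.resize(a[200:300,280:380],(400,400)),cv2.resize(b[170:270,250:350],(400,400))]);cv2.imwrite('pics/z2.png',im[:,:,::-1])"
```

```text
width: 0.228
grip_force: 29.9
t 10.1 tcp [ 0.5037 -0.0782  0.1816] yaw 14.96 tilt 0.09 q6 -0.58 F [-0.9  1.3 -2.7] Tq [-0.02  0.   -0.01] w 0.228 grip 29.9
turn [-0.08 -0.04  0.36] shift (in target axes) [ 0.001  -0.0025  0.0066]
```

View pics/z2.png

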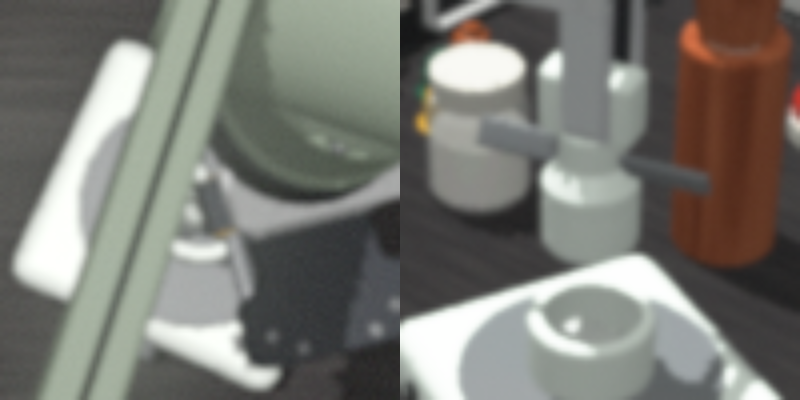

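The scene view shows the paddle upright above the collar. The skirt's centre column is about 297.5 and the collar's about 298, so it is aligned in that view. I correct the small offset and descend to just above the rim.

```bash
python3 -m jog '[[[0,0,0.3],[0.001,-0.0025,0],0],[[0,0,0],[0,0,0.012],0],[[0,0,0],[0,0,0.012],0],[[0,0,0],[0,0,0.008],0],[[0,0,0],[0,0,0],0],[[0,0,0],[0,0,0],0]]' | tail -2
python3 go.py .501 -.0778 .148 14.6
```

```text
width: 0.233
grip_force: 29.9
t 10.8 tcp [ 0.5011 -0.0764  0.1499] yaw 14.7 tilt 0.06 q6 -0.58 F [ 0.1 -0.5 -2.7] Tq [-0.09  0.02  0.  ] w 0.233 grip 29.9
turn [-0.05 -0.04  0.1 ] shift (in target axes) [-0.0013 -0.0005  0.0019]
```

```bash
python3 -m jog '[[[0,0,0],[-0.0012,-0.0005,0.002],0],[[0,0,0],[0,0,0.002],0],[[0,0,0],[0,0,0.002],0],[[0,0,0],[0,0,0.002],0],[[0,0,0],[0,0,0],0]]' | tail -2
python3 go.py .501 -.0778 .1325 14.6
```

```text
width: 0.236
grip_force: 29.9
t 11.3 tcp [ 0.501  -0.0778  0.1421] yaw 14.68 tilt 0.04 q6 -0.58 F [ 0.5  0.2 -2. ] Tq [-0.02  0.04  0.03] w 0.236 grip 29.9
turn [-0.03 -0.02  0.08] shift (in target axes) [0.     0.     0.0096]
```

```bash
python3 -m jog '[[[0,0,0],[0,0,0.002],0],[[0,0,0],[0,0,0.002],0],[[0,0,0],[0,0,0.002],0],[[0,0,0],[0,0,0.002],0],[[0,0,0],[0,0,0],0]]' | tail -2
python3 go.py .501 -.0778 .1325 14.6
python3 -m jog '[[[0,0,0],[0,0,0.001],0],[[0,0,0],[0,0,0.001],0],[[0,0,0],[0,0,0.001],0],[[0,0,0],[0,0,0],0]]' | tail -2
python3 go.py .501 -.0778 .1125 14.6
```

```text
width: 0.231
grip_force: 30.0
t 11.8 tcp [ 0.503  -0.0808  0.1395] yaw 14.75 tilt 0.41 q6 -0.58 F [-7.5 -3.5 19.4] Tq [-0.64  1.7   0.16] w 0.231 grip 30.0
turn [0.11 0.4  0.15] shift (in target axes) [ 0.0034 -0.0012  0.007 ]
width: 0.234
grip_force: 30.0
t 12.2 tcp [ 0.5036 -0.0825  0.1383] yaw 14.76 tilt 0.63 q6 -0.58 F [-9.2 -7.3 24.9] Tq [-1.25  2.24  0.2 ] w 0.234 grip 30.0
turn [0.14 0.62 0.16] shift (in target axes) [ 0.0052 -0.0014  0.0258]
```

It caught the rim: 25 N up, with the side force towards -x and -y. I back off a little and check the alignment.

```bash
python3 -m jog '[[[0,0,0],[0,0,-0.006],0],[[0,0,0],[0,0,-0.006],0],[[0,0,0],[0,0,-0.004],0],[[0,0,0],[0,0,0],0],[[0,0,0],[0,0,0],0]]' | tail -2
python3 go.py .501 -.0778 .147 14.6; python3 -c "
from h import *
a=save('top','t3.png');b=save('scene','s3.png')
cv2.imwrite('pics/z3.png',np.hstack([cv2.resize(a[225:275,305:355],(400,400),interpolation=2),cv2.resize(b[220:280,267:327],(400,400),interpolation=2)])[:,:,::-1])"
```

```text
width: 0.232
grip_force: 30.0
t 12.7 tcp [ 0.5008 -0.0774  0.1467] yaw 14.7 tilt 0.08 q6 -0.58 F [-0.5 -0.7 -2.9] Tq [-0.11  0.08  0.03] w 0.232 grip 30.0
turn [-0.06 -0.06  0.1 ] shift (in target axes) [-0.0004  0.0001 -0.0003]
```

View pics/z3.png

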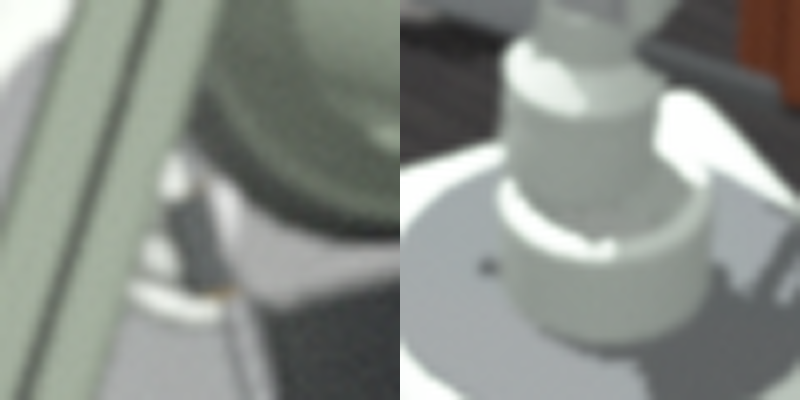

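In the scene crop the skirt's sides are at columns about 503 and 658, the collar's outer sides at about 499 and 711. So the skirt sits left of the collar's centre, and I work out the offset with rays.

Run:
```python
from h import *
P=lambda x,y:[267+(x-400)/6.667-.43,220+y/6.667-.43]
s=np.array([.501,-.078]);o,_=ray("scene",[[0,0]])
d=s-o[:2];d/=np.linalg.norm(d);r=np.array([d[1],-d[0]])
def uz(p):
    o,D=ray("scene",[p]);D=D[0];t=(s-o[:2])@d/(D[:2]@d);X=o+t*D;return round(1000*(X[:2]-s)@r,1),round(1000*X[2],1)
for n,q in dict(skL=[(503,100),(507,170)],skR=[(661,100),(656,150)],coL=[(499,205),(507,280)],coR=[(712,190),(704,280)]).items(): print(n,[uz(P(*p)) for p in q])
print("right dir",r)
f=cv2.imread('pics/s3.png').mean(2);
for row in(237,242,246,256,260): print(row,f[row,278:318].round().astype(int))
```

```text
skL [(np.float64(-31.2), np.float64(111.1)), (np.float64(-30.2), np.float64(87.1))]
skR [(np.float64(11.8), np.float64(112.3)), (np.float64(10.9), np.float64(95.3))]
coL [(np.float64(-32.5), np.float64(74.7)), (np.float64(-30.4), np.float64(47.6))]
coR [(np.float64(26.8), np.float64(81.8)), (np.float64(25.7), np.float64(49.5))]
right dir [ 0.61209867 -0.7907814 ]
237 [ 61  63  66  85 122 150 157 155 151 151 156 162 169 177 185 184 175 169
 167 165 161 158 154 149 145 141 143 177 238 253 254 254 254 254 253 246
 218 153  97  72]
242 [209 232 238 235 212 175 159 155 153 151 151 149 149 149 149 148 147 147
 147 147 146 145 143 141 141 139 150 201 244 252 254 254 254 254 254 254
 254 254 254 252]
246 [191 179 172 172 179 181 161 149 148 148 147 148 148 149 148 148 147 146
 146 144 144 142 141 140 140 139 141 143 146 147 160 202 236 245 240 205
 181 188 206 230]
256 [168 168 168 166 163 159 160 173 199 225 239 248 252 252 251 248 235 205
 198 218 224 193 177 179 181 183 185 183 180 174 167 158 148 141 140 149
 163 169 168 168]
260 [151 125 117 129 145 152 152 149 148 148 148 148 148 149 151 152 153 156
 156 155 155 153 152 150 148 147 148 146 145 144 141 141 139 137 132 121
 112 121 146 164]
```

```bash
python3 -m jog '[[[0,0,0],[-0.004,0.001,0],0],[[0,0,0],[-0.003,0,0],0],[[0,0,0],[0,0,0.003],0],[[0,0,0],[0,0,0.002],0],[[0,0,0],[0,0,0.002],0],[[0,0,0],[0,0,0],0]]' | tail -2
python3 go.py .503 -.084 .1325 14.6
```

```text
width: 0.232
grip_force: 30.0
t 13.4 tcp [ 0.5036 -0.0842  0.1399] yaw 14.69 tilt 0.06 q6 -0.59 F [-0.8 -0.5 -2.9] Tq [-0.1   0.01  0.04] w 0.232 grip 30.0
turn [-0.05 -0.04  0.09] shift (in target axes) [ 0.0004 -0.0005  0.0074]
```

Free at a height where it touched before, so I go on gently.

```bash
python3 -m jog '[[[0,0,0],[0,0,0.0015],0],[[0,0,0],[0,0,0.0015],0],[[0,0,0],[0,0,0],0]]' | tail -2
python3 go.py .503 -.084 .1325 14.6
```

```text
width: 0.232
grip_force: 30.0
t 13.7 tcp [ 0.5038 -0.0847  0.1378] yaw 14.7 tilt 0.05 q6 -0.59 F [-1.8 -1.1 -0.2] Tq [-0.15  0.49  0.07] w 0.232 grip 30.0
turn [-0.03  0.04  0.1 ] shift (in target axes) [ 0.0009 -0.0006  0.0053]
```

A light touch pushes towards (-x, -y), so I shift 2 mm that way.

```bash
python3 -m jog '[[[0,0,0],[0,0,-0.001],0],[[0,0,0],[-0.0008,-0.002,0],0],[[0,0,0],[0,0,0.0015],0],[[0,0,0],[0,0,0.001],0],[[0,0,0],[0,0,0],0]]' | tail -2
python3 go.py .503 -.084 .1325 14.6
```

```text
width: 0.229
grip_force: 30.0
t 14.2 tcp [ 0.5022 -0.0856  0.1356] yaw 14.68 tilt 0.02 q6 -0.6 F [-0.1 -0.4 -2.7] Tq [-0.13  0.01 -0.  ] w 0.229 grip 30.0
turn [-0.01 -0.02  0.08] shift (in target axes) [0.0013 0.0012 0.0031]
```

```bash
python3 -m jog '[[[0,0,0],[0,0,0.0015],0],[[0,0,0],[0,0,0.0015],0],[[0,0,0],[0,0,0],0]]' | tail -2
python3 go.py .5022 -.0856 .1325 14.6
```

```text
width: 0.233
grip_force: 30.0
t 14.5 tcp [ 0.5021 -0.0856  0.1326] yaw 14.69 tilt 0.04 q6 -0.6 F [ 0.3  0.  -3.6] Tq [-0.05  0.08 -0.02] w 0.233 grip 30.0
turn [-0.03 -0.02  0.09] shift (in target axes) [-0.0001  0.0001  0.0001]
```

```bash
python3 -m jog '[[[0,0,0],[0,0,0.0015],0],[[0,0,0],[0,0,0.0015],0],[[0,0,0],[0,0,0],0]]' | tail -2
python3 go.py .5022 -.0856 .1125 14.6
```

```text
width: 0.23
grip_force: 30.0
t 14.8 tcp [ 0.502  -0.0856  0.1296] yaw 14.68 tilt 0.03 q6 -0.6 F [-0.2  0.1 -2.2] Tq [-0.08  0.04  0.03] w 0.23 grip 30.0
turn [-0.03 -0.02  0.08] shift (in target axes) [-0.      0.0002  0.0171]
```

```bash
python3 -m jog '[[[0,0,0],[0,0,0.0015],0],[[0,0,0],[0,0,0.0015],0],[[0,0,0],[0,0,0],0]]' | tail -2
python3 go.py .5022 -.0856 .1125 14.6
```

```text
width: 0.234
grip_force: 30.0
t 15.1 tcp [ 0.502  -0.0856  0.1266] yaw 14.68 tilt 0.04 q6 -0.6 F [-0.1 -0.3 -2.7] Tq [-0.1   0.02 -0.01] w 0.234 grip 30.0
turn [-0.03 -0.02  0.08] shift (in target axes) [-0.0001  0.0002  0.0141]
```

```bash
python3 -m jog '[[[0,0,0],[0,0,0.0015],0],[[0,0,0],[0,0,0.0015],0],[[0,0,0],[0,0,0.001],0],[[0,0,0],[0,0,0],0]]' | tail -2
python3 go.py .5022 -.0856 .1125 14.6
```

```text
width: 0.23
grip_force: 30.0
t 15.5 tcp [ 0.5021 -0.0856  0.1227] yaw 14.68 tilt 0.02 q6 -0.6 F [-0.2 -0.1 -1.9] Tq [-0.06  0.07  0.06] w 0.23 grip 30.0
turn [-0.02 -0.01  0.08] shift (in target axes) [0.     0.0001 0.0102]
```

```bash
python3 -m jog '[[[0,0,0],[0,0,0.0015],0],[[0,0,0],[0,0,0.0015],0],[[0,0,0],[0,0,0.0015],0],[[0,0,0],[0,0,0.0015],0],[[0,0,0],[0,0,0],0]]' | tail -2
python3 go.py .5022 -.0856 .1125 14.6
python3 -c "
from h import *
a=save('top','t4.png');b=save('scene','s4.png')
cv2.imwrite('pics/z4.png',np.hstack([cv2.resize(a[225:275,305:355],(400,400),interpolation=2),cv2.resize(b[220:280,267:327],(400,400),interpolation=2)])[:,:,::-1])"
```

```text
width: 0.233
grip_force: 30.0
t 16.0 tcp [ 0.502  -0.0856  0.1166] yaw 14.68 tilt 0.04 q6 -0.6 F [ 0.7  0.1 -2.8] Tq [-0.04  0.06 -0.03] w 0.233 grip 30.0
turn [-0.03 -0.02  0.08] shift (in target axes) [-0.      0.0002  0.0041]
```

View pics/z4.png

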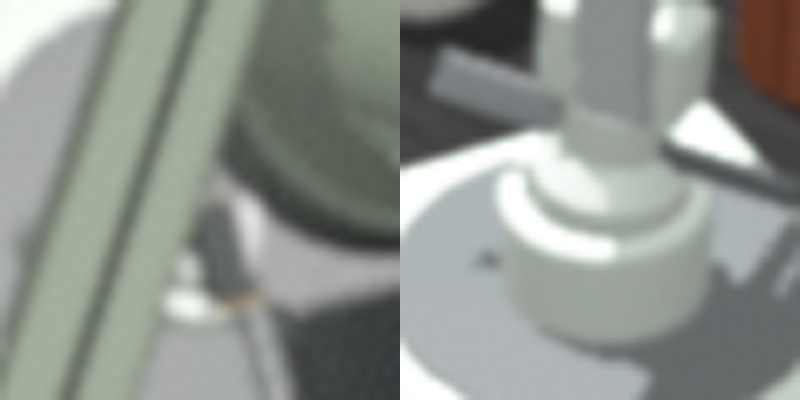

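The skirt is well inside the collar and the slot has already slid over the shaft, about 4 mm short of home. I ease it down until it touches.

```bash
python3 -m jog '[[[0,0,0],[0,0,0.0015],0],[[0,0,0],[0,0,0.0015],0],[[0,0,0],[0,0,0.001],0],[[0,0,0],[0,0,0],0]]' | tail -2
python3 go.py .5022 -.0856 .1125 14.6
```

```text
width: 0.233
grip_force: 30.0
t 16.5 tcp [ 0.5021 -0.0856  0.1127] yaw 14.68 tilt 0.03 q6 -0.6 F [-0.  -0.7 -3.6] Tq [-0.08  0.06 -0.  ] w 0.233 grip 30.0
turn [-0.02 -0.02  0.08] shift (in target axes) [-0.      0.0001  0.0002]
```

```bash
python3 -m jog '[[[0,0,0],[0,0,0.001],0],[[0,0,0],[0,0,0.001],0],[[0,0,0],[0,0,0],0]]' | tail -2
python3 go.py .5022 -.0856 .1125 14.6
```

```text
width: 0.229
grip_force: 30.0
t 16.8 tcp [ 0.5025 -0.0858  0.1117] yaw 14.69 tilt 0.02 q6 -0.6 F [-1.9  0.9  2.6] Tq [ 0.    0.49 -0.02] w 0.229 grip 30.0
turn [0.02 0.02 0.09] shift (in target axes) [ 0.0002 -0.0002 -0.0008]
```

It meets the floor at the expected height (TCP 0.112) with about 5 N. I release and rise.

```bash
python3 -m jog '[[[0,0,0],[0,0,0],0.7],[[0,0,0],[0,0,0],0.7],[[0,0,0],[0,0,0],0.7],[[0,0,0],[0,0,0],0.7],[[0,0,0],[0,0,0],0.7],[[0,0,0],[0,0,-0.01],0.7],[[0,0,0],[0,0,-0.02],0.7],[[0,0,0],[0,0,-0.03],0.7],[[0,0,0],[0,0,-0.03],0.7],[[0,0,0],[0,0,-0.03],0.7],[[0,0,0],[0,0,-0.02],0.7],[[0,0,0],[0,0,0],0.7]]' | tail -2
python3 go.py .5022 -.0856 .25 14.6
python3 -c "
from h import *
a=save('top','t5.png');b=save('scene','s5.png')
cv2.imwrite('pics/z5.png',np.hstack([cv2.resize(a[200:300,280:380],(400,400),interpolation=2),cv2.resize(b[190:290,247:347],(400,400),interpolation=2)])[:,:,::-1])"
```

```text
width: 0.704
grip_force: 0.0
t 18.0 tcp [ 0.5047 -0.0865  0.2555] yaw 14.69 tilt 0.5 q6 -0.6 F [ 0.6 -0.1 -0.1] Tq [-0.12  0.   -0.05] w 0.704 grip 0.0
turn [0.41 0.28 0.09] shift (in target axes) [ 0.0015 -0.0022  0.0055]
```

View pics/z5.png

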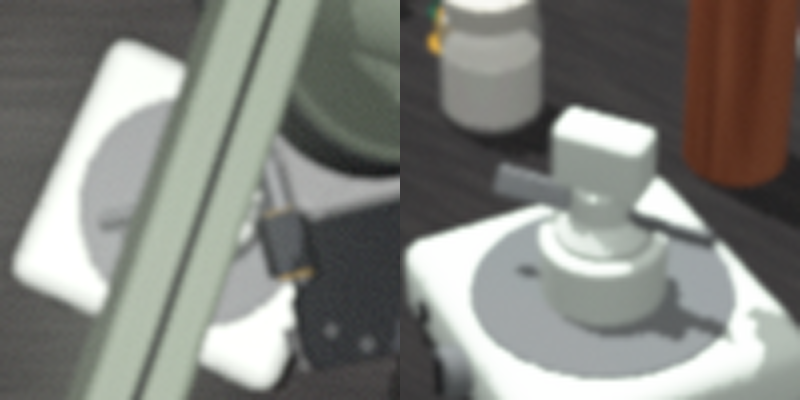

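The paddle stands upright in the collar, released, with the skirt edge just above the rim as expected when home. Jar and mill have not moved.

```bash
python3 -c "
from rig import *
print(hand_in())"
```

```text
the job is handed in; nothing more can be done
None
```

The paddle is in the collar, upright, fully down by the contact height and released; the job was handed in at about 18 s. The slot went over the shaft at the measured angle, so no turning by feel was needed. On the first try the skirt caught the collar rim at about 28 N, so I backed off and re-centred it. The hand-in returned no verdict.

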